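# Daily check of a patient hoist's stop button

### The arm

A 6-joint arm with a two-finger parallel gripper is mounted at the origin on the work surface. World frame = base frame: x ahead of the robot, y to its left, z up, the work surface at z = 0. Lengths are in m, angles in rad, forces in N, time in s.
With the tool pointing down it reaches from about 0.3 to 0.875 m from the base axis. Payload 6.4 kg.
Tool frame: the origin (TCP) lies between the finger pads; the fingertips stand 25 mm ahead of it and the grasp point (between the pads) lies 6 mm ahead of it; z points along the fingers, y is the line along which they close (so a half turn about z gives the same grasp; the last joint's range is limited). The gripper opens to 85 mm and grips with 20 to 120 N. Pads are 22 mm wide; open, the fingers measure 114 mm over their backs; the gripper's body (76 mm by 85 mm) begins 54 mm behind the grasp point. The pads swing forward as they close: fully open they stand 13 mm farther back than shut.
Start: joints at [-0.206, 0.181, 1.607, -0, 1.354, -0.206], TCP at [0.575, 0, 0.256] pointing down, gripper open.
Joint ranges: [-2.99, 2.99], [-0.89, 2.07], [0.3, 2.58], [-1.14, 4.28], [0, 2.63], [-3.12, 3.12]. Speed limits (rad/s): [2.57, 2.57, 3.01, 3.14, 3.14, 3.14].

### API

Orientations are given as a unit quaternion [w, x, y, z].
In Python, from bench import ctrl gives the robot as it stands.
- The arm moves only by the tool servo_tool, never from a script. Its argument "series" is text: rows parted by semicolons, each of 7 numbers parted by spaces: the gripper command: -1 is fully open, 1 is shut, values between are in proportion, then the shift along the tool's x, y, z in m, then the turn, a rotation vector about the tool's x, y, z in degrees. A call has 1 to 12 rows; each row is the pose to reach, as a shift and turn from the pose commanded when the call began, along the tool's axes at that moment; what a row does not reach only later rows make up. A row lasts 1/12 s, in which the tool goes at most 41.7 mm and 7.16 degrees, less where a joint would pass 70% of its speed; a pose out of reach is approached as far as the arm can. A call with a gripper value outside its range is refused whole. The fingers move at their own pace and stop on an object; the grip force is fixed at half the most. Time passes only in rows, so rows that repeat a pose let the fingers close. It gives the time, the measured TCP pose, the force, the opening and the grip force at its end, in the units of the state.
- ctrl.get_obs(): the state, without advancing time (a new reading comes with each control period).
- ctrl.camera(name): name is "scene" or "side" or "wrist"; returns a dict with "img" (384x512x3 uint8, red, green, blue), "z_map" (384x512 float32, m along the optical axis (not along the pixel's ray), 0 where there is no reading), "fovy" (degrees; the focal length in pixels is half the picture's height over the tangent of half this angle, whatever the lens; pixels are square), "cx", "cy" (the principal point, pixels), "extrinsics" (4x4, takes a point from camera to world coordinates); the wrist camera has in their place "T_tool_cam" (4x4, takes a point from camera to tool coordinates, whose origin is the TCP and whose axes are the flange's). Camera axes: x right, y down, z forward; pixel columns grow to the right and rows downward; lengths in m; the calibration is good to about 2 mm. A picture is of the moment at which its call begins: read the wrist's pose just before it.
- ctrl.hand_in(): hands the job in; it is judged then, once.
The state is a dict: "time_s": time; "q": joint angles; "dq": joint speeds; "joint_efforts": joint torques, N m; "eef_pos": TCP position; "eef_rot": TCP orientation; "wrist_force": force on the tool from outside, world axes, zero at the start; "torque": the same for the moment, N m; "opening": opening from 0.0 (shut) to 1.0 (fully open); "grasp_force": force on a finger pad.
Only numpy, scipy, OpenCV 4.12 (cv2) and the standard library are available. Lean on these libraries where they do the work, as an engineer would, in place of code of your own. Each camera call takes 0.05 s, during which the arm holds its last target. There are 200 camera calls.

### The job

Do the daily stop-button check on the hoist control box, with closed fingertips only. Press the red mushroom button fully in so that it latches, and lift the finger off it; then push the black lever that sticks out of it round clockwise, seen from above, until the button pops out again, and let it spring back; last, press the green button fully in and let it go. Grip and lift nothing, be gentle enough that the box stays where it stands, and leave everything else alone.

Things in the scene. Friction and masses are not known exactly. Their poses are not given: they have to be found in the camera images.
- unit: The hoist control box: white case with a grey lid, 170 mm (its x) by 220 mm (its y) by 90 mm high, about 2.8 kg (2.2 to 3.4), standing loose on rubber feet. Origin: centre of its underside. Its front, with the sockets, faces its -x; the lid is at 90 mm. The red stop button's axis stands at its (0, +50 mm), the green button's at (-30, -65 mm), a small steel tin stands on the lid at about (+60, -10 mm).
- stop_top (a point): Centre of the top of the red mushroom head (44 mm across), on a yellow disc: 35 mm above the lid when out, 27 mm when fully in. It moves with the head, and turns with it: its -x axis points along the lever, its z axis up.
- lever_mid (a point): A point on the top face of the black lever (white band near its end) that sticks out of the mushroom head towards the front of the box: 42 mm from the button's axis. The lever is 12 mm wide and 18 mm tall, and ends 58 mm from the axis; its top is 2 mm lower than the head's. Its underside is 15 mm above the lid when the button is out, 7 mm when in: a fingertip reaching down beside it to 12 to 18 mm above the lid pushes it squarely. Axes as for stop_top.
- stop (a joint): How far the mushroom is pressed in: 0 out, 0.008 m fully in. Pressing takes up to about 14 N at the start and less further in; past about 6 mm it snaps in and stays there by itself at about 8 mm.
- twist (a joint): Turn of the mushroom and lever, 0 at rest, growing clockwise seen from above to a stop at 1.0 rad. A light spring turns it back to 0 (1 to 5 N at the lever). With the button in, about 0.4 to 0.6 rad makes it pop out.
- ready_top (a point): Centre of the top of the green push button (28 mm across), 18 mm above the lid when out.
- ready (a joint): How far the green button is pressed: 0 out, 0.006 m fully in; fully in takes 5 N; springs back.
- tin: Bystander: small steel tin, 34 mm across, 26 mm high, standing on the box's lid behind the buttons. Origin: underside.
- flask: Bystander: flat glass flask with pebbles, 32 by 85 mm, 109 mm high. Origin: underside.
- mug: Bystander: blue mug, 76 mm across, 90 mm high. Origin: underside.
- pot: Bystander: yellow pot of craft sticks, 64 mm across, 90 mm high, sticks to 155 mm. Origin: underside.
- dish: Bystander: white dish of pebbles, 120 mm across, 20 mm high. Origin: underside.
- handset: Bystander: grey hoist handset lying flat, 150 by 50 by 22 mm. Origin: underside.
- tape: Bystander: orange roll of tape, 90 mm across, 24 mm high. Origin: underside.

How it is judged:
On the way, in this order (a step that is already met when the one before it is completed fails the run):
1. the red button is latched in, with no finger on it (value of joint stop above 0.006 m and contact force between the fingers and stop below 0.3 N), for 0.2 s.
2. the lever has been turned clockwise and the red button has popped out (value of joint twist above 0.3 rad and value of joint stop below 0.002 m), for 0.04 s.
3. the green button is pressed in, with the red one out and its lever sprung back (value of joint ready above 0.0045 m and value of joint stop below 0.002 m and value of joint twist below 0.1 rad), for 0.05 s.
At the end, for the whole second after the job is handed in: The red button is out (within 1.5 mm) with its lever sprung back (within 0.1 rad), the green button is out (within 1.5 mm), the box stands level and still within 25 mm of where it began, and the bystanders are within 30 mm of where they began (value of joint each of stop, ready below 0.0015 m and value of joint twist below 0.1 rad and distance of unit from where it was at the start of the episode below 0.025 m and linear speed of unit below 0.01 m/s and angle between unit's own z axis and vertical below 0.05 rad and distance of each of tin, flask, mug, pot, dish, handset, tape from where it was at the start of the episode below 0.03 m); the robot touches nothing.
It fails at once if the control box is shoved more than 25 mm, tipped or lifted (distance of unit from where it was at the start of the episode above 0.025 m or angle between unit's own z axis and vertical above 0.12 rad).
It fails at once if the mushroom head is taken between the fingers (horizontal distance between the grasp point and stop_top below 0.012 m and z of the grasp point in the frame of stop_top below 0.013 m).
It fails at once if the lever is taken between the fingers (z of the grasp point in the frame of lever_mid below 0.013 m and y of the grasp point in the frame of lever_mid between -0.006 and 0.006 m and x of the grasp point in the frame of lever_mid between -0.022 and 0.02 m).
It fails at once if a bystander is moved more than 30 mm or lifted (distance of any of tin, flask, mug, pot, dish, handset, tape from where it was at the start of the episode above 0.03 m).
It also fails if it takes over 42 s, if anything falls off the work surface, if the arm or the gripper's body presses on something with over 40 N, if the wrist force passes 120 N, or if a joint passes its speed limit or range.

## Working session

There is one attempt and no reset: what is moved stays moved. The work goes in short steps, Python scripts to look and compute and a tool call to move; the robot and the scene stay as the last step left them, time stands still between calls to the robot, and variables do not carry over. Pictures are saved under pics/ and viewed, at most 10 in all, crops included, and the job is handed in when it is done.

Besides the shell and the picture viewer there is one more tool, called after "Call:" by a JSON object that holds its "op" and its "data". servo_tool: Moves the arm, as the interface text tells. Its arguments: {"type":"object","properties":{"series":{"type":"string"}},"required":["series"]}

```bash
mkdir -p pics
cat > h.py <<'E'
import numpy as np,cv2
from bench import ctrl
from scipy.spatial.transform import Rotation as R
def cloud(n):
    o=ctrl.get_obs(); c=ctrl.camera(n); z=c["z_map"]; h,w=z.shape
    f=h/2/np.tan(np.radians(c["fovy"])/2)
    v,u=np.mgrid[:h,:w]; P=np.stack([(u-c["cx"])/f*z,(v-c["cy"])/f*z,z],-1)
    if "extrinsics" in c: T=np.array(c["extrinsics"])
    else:
        q=o["eef_rot"]; W=np.eye(4); W[:3,:3]=R.from_quat([q[1],q[2],q[3],q[0]]).as_matrix(); W[:3,3]=o["eef_pos"]; T=W@np.array(c["T_tool_cam"])
    X=P@T[:3,:3].T+T[:3,3]; X[z==0]=np.nan
    return c["img"],X
def save(n,img): cv2.imwrite("pics/"+n,img[:,:,::-1])
E
python3 - <<'E'
from h import *
for n in("scene","wrist"):
    i,X=cloud(n); save(n+"0.png",i); np.save(n+"0.npy",X); np.save(n+"0i.npy",i)
o=ctrl.get_obs(); print(o["eef_pos"],o["eef_rot"],o["wrist_force"],o["time_s"])
E
```

```text
[5.74531004e-01 1.00716909e-04 2.55471668e-01] [-6.63089126e-04  7.07119214e-01  7.07093891e-01 -4.55075431e-04] [-0.61404097  1.06361894  0.1669474 ] 0.1
```

View pics/scene0.png

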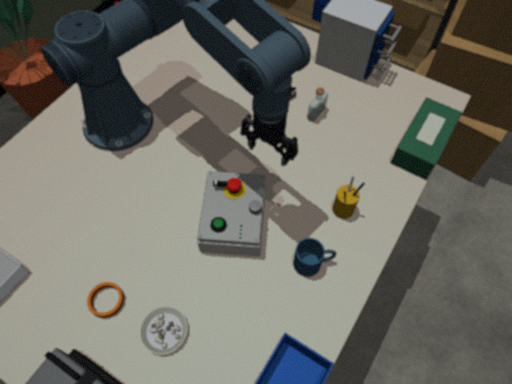

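View pics/wrist0.png

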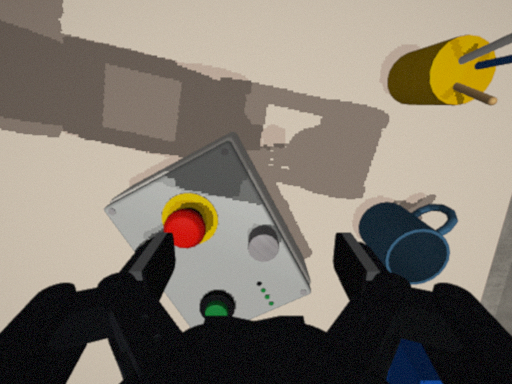

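The scene view shows the box with the red head at (234,186), its lever to the left at about (220,184), green at (218,224) and the tin at (256,207). The wrist view shows red at (185,228), green at (216,308) and the tin at (263,242).

```bash
cat >> h.py <<'E'
def meas(i,X):
    hsv=cv2.cvtColor(i,cv2.COLOR_RGB2HSV).astype(int); H,S,V=hsv[...,0],hsv[...,1],hsv[...,2]; z=X[...,2]
    box=(X[...,0]>.3)&(X[...,0]<.85)&(abs(X[...,1])<.4)
    red=box&((H<8)|(H>172))&(S>150)&(V>80)&(z>.08)&(z<.14); gr=box&(H>50)&(H<85)&(S>120)&(z>.08)&(z<.13)
    out={}
    for n,m in(("red",red),("green",gr)):
        P=X[m]
        if len(P)<5: print(n,len(P)); continue
        zt=np.percentile(P[:,2],90); T=P[P[:,2]>zt-.004]
        print(n,len(P),"top z",zt.round(4),"mid",((T.max(0)+T.min(0))/2).round(4),"mean",T.mean(0).round(4),"ext",np.ptp(T,axis=0).round(3))
    lid=box&(abs(z-.09)<.006)&(S<60)
    P=X[lid]; print("lid z",np.median(P[:,2])); r=cv2.minAreaRect((P[:,:2]*1000).astype(np.float32)); print("lid rect",r)
    return red,gr,lid
E
python3 - <<'E'
from h import *
for n in("scene","wrist"):
    X=np.load(n+"0.npy");i=np.load(n+"0i.npy");print(n);meas(i,X)
    if n=="scene":
        for u,v in((220,184),(216,184),(256,206),(250,228)):print(u,v,X[v,u].round(3))
    else:
        for u,v in((263,240),(150,237)):print(u,v,X[v,u].round(3))
E
```

```text
scene
red 147 top z 0.125 mid [ 0.5022 -0.0537  0.125 ] mean [ 0.5025 -0.0542  0.1235] ext [0.035 0.035 0.008]
green 177 top z 0.108 mid [ 0.5297 -0.168   0.1086] mean [ 0.5299 -0.1679  0.1071] ext [0.028 0.026 0.009]
lid z 0.08922762162143494
lid rect ((613.82177734375, 76.22378540039062), (616.852294921875, 400.5782470703125), 87.177001953125)
220 184 [ 0.473 -0.075  0.123]
216 184 [ 0.463 -0.079  0.12 ]
256 206 [ 0.589 -0.076  0.113]
250 228 [ 0.604 -0.129  0.089]
wrist
red 1146 top z 0.1239 mid [ 0.5013 -0.0503  0.1228] mean [ 0.5031 -0.0488  0.1227] ext [0.038 0.038 0.006]
green 346 top z 0.1078 mid [ 0.529  -0.16    0.1062] mean [ 0.5288 -0.1602  0.1068] ext [0.026 0.015 0.005]
lid z 0.0893356721458976
lid rect ((639.0452880859375, -60.3857421875), (411.111328125, 253.52284240722656), 24.259157180786133)
263 240 [ 0.584 -0.064  0.114]
150 237 [ 0.454 -0.074  0.089]
```

Call:
{"op": "servo_tool", "data": {"series": "1 -0.013 -0.018 0.01; 1 -0.026 -0.036 0.02; 1 -0.039 -0.054 0.03; 1 -0.052 -0.072 0.04; 1 -0.052 -0.072 0.05; 1 -0.052 -0.072 0.06; 1 -0.052 -0.072 0.06; 1 -0.052 -0.072 0.06"}}

```text
$.series[0]: bad value
```

Each row needs 7 numbers.

Call:
{"op": "servo_tool", "data": {"series": "1 -0.013 -0.018 0.01 0 0 0; 1 -0.026 -0.036 0.02 0 0 0; 1 -0.039 -0.054 0.03 0 0 0; 1 -0.052 -0.072 0.04 0 0 0; 1 -0.052 -0.072 0.05 0 0 0; 1 -0.052 -0.072 0.06 0 0 0; 1 -0.052 -0.072 0.06 0 0 0; 1 -0.052 -0.072 0.06 0 0 0"}}

```text
time_s: 0.77
eef_pos: [0.5033, -0.0515, 0.1958]
eef_rot: [-0.001, 0.707, 0.707, -0.0]
wrist_force: [0.1, -0.3, 0.2]
opening: 0.002
grasp_force: 0.0
```

Run:
```python
from h import *
a,X=cloud("wrist"); b,Y=cloud("side"); save("both1.png",np.hstack([a[:, :400],b[:,56:456]]))
meas(a,X); meas(b,Y); o=ctrl.get_obs(); print(o["eef_pos"],o["wrist_force"],o["opening"])
```

```text
red 2034 top z 0.124 mid [ 0.5007 -0.0493  0.1229] mean [ 0.5012 -0.048   0.1228] ext [0.039 0.035 0.006]
green 31 top z 0.1231 mid [ 0.4724 -0.0633  0.1213] mean [ 0.4761 -0.0624  0.1221] ext [0.025 0.014 0.005]
lid z 0.08938992665787143
lid rect ((575.2446899414062, -85.3106689453125), (261.9366149902344, 243.93905639648438), 27.852516174316406)
red 19 top z 0.1227 mid [ 0.4994 -0.0365  0.1221] mean [ 0.5004 -0.0357  0.1217] ext [0.016 0.011 0.006]
green 8 top z 0.1084 mid [ 0.5245 -0.164   0.1076] mean [ 0.5244 -0.1629  0.1066] ext [0.013 0.01  0.005]
lid z 0.0887306281045997
lid rect ((635.1217041015625, 64.77651977539062), (614.8917236328125, 402.2832336425781), 78.16670227050781)
[ 0.50389681 -0.05169654  0.1967158 ] [-0.0747807   0.87693715  0.25177738] 0.00028692947419951386
```

View pics/both1.png

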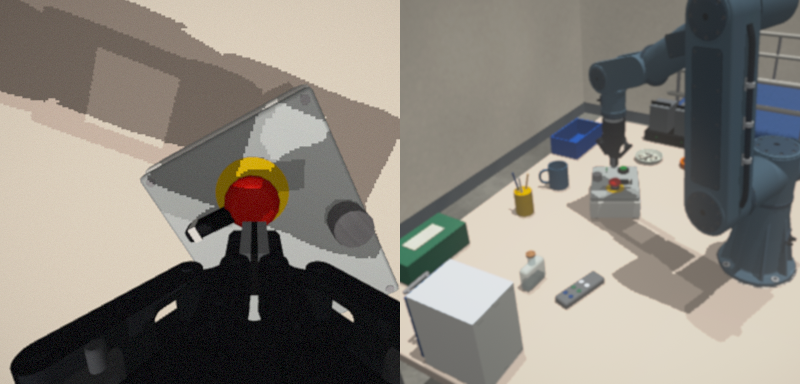

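The wrist view shows the red head at (252,200), the lever running to its white band at (193,233) and the closed tip just above the head. The side view agrees. Now the press.

Call:
{"op": "servo_tool", "data": {"series": "1 0 -0.002 0.015 0 0 0; 1 0 -0.002 0.03 0 0 0; 1 0 -0.002 0.04 0 0 0; 1 0 -0.002 0.044 0 0 0; 1 0 -0.002 0.046 0 0 0; 1 0 -0.002 0.048 0 0 0; 1 0 -0.002 0.05 0 0 0; 1 0 -0.002 0.05 0 0 0"}}

```text
time_s: 1.53
eef_pos: [0.5013, -0.0518, 0.1478]
eef_rot: [0.0, 0.707, 0.707, 0.0]
wrist_force: [-4.8, 2.1, 10.2]
opening: -0.002
grasp_force: 5.3
```

Contact at about the expected height, and the force is as specified. Press on.

Call:
{"op": "servo_tool", "data": {"series": "1 0 0 0.002 0 0 0; 1 0 0 0.004 0 0 0; 1 0 0 0.006 0 0 0; 1 0 0 0.007 0 0 0; 1 0 0 0.007 0 0 0"}}

```text
time_s: 1.95
eef_pos: [0.5022, -0.0522, 0.1414]
eef_rot: [0.001, 0.707, 0.707, 0.001]
wrist_force: [-4.0, 1.7, 12.2]
opening: 0.003
grasp_force: 6.1
```

Call:
{"op": "servo_tool", "data": {"series": "1 0 0 0.001 0 0 0; 1 0 0 0.002 0 0 0; 1 0 0 0.002 0 0 0; 1 0 0 -0.01 0 0 0; 1 0 0 -0.03 0 0 0; 1 0 0 -0.045 0 0 0; 1 0 0 -0.055 0 0 0; 1 0 0 -0.055 0 0 0; 1 0 0 -0.055 0 0 0"}}

```text
time_s: 2.7
eef_pos: [0.5014, -0.0521, 0.1946]
eef_rot: [0.001, 0.707, 0.707, 0.0]
wrist_force: [-0.1, 0.2, -0.3]
opening: -0.002
grasp_force: 0.0
```

Run:
```python
from h import *
a,X=cloud("wrist"); save("w2.png",a)
red,gr,lid=meas(a,X); o=ctrl.get_obs(); print(o["eef_pos"],o["wrist_force"],o["time_s"])
# dark lever points
P=X[(X[...,2]>.105)&(X[...,2]<.130)&(np.hypot(X[...,0]-.501,X[...,1]+.051)>.026)&(np.hypot(X[...,0]-.501,X[...,1]+.051)<.065)&(X[...,0]<.495)]
print(len(P),P.mean(0),np.median(P[:,2])); d=P[:,:2]-[.501,-.051]; print(np.degrees(np.arctan2(d[:,1],d[:,0])).mean(), np.hypot(*d.T).max())
```

```text
red 2010 top z 0.1159 mid [ 0.5014 -0.0494  0.1147] mean [ 0.5014 -0.0491  0.1147] ext [0.037 0.035 0.006]
green 32 top z 0.1151 mid [ 0.4727 -0.0628  0.1138] mean [ 0.4729 -0.0629  0.114 ] ext [0.02  0.011 0.005]
lid z 0.08940674198120477
lid rect ((574.07421875, -84.35784912109375), (260.1402587890625, 241.1460418701172), 27.824670791625977)
[ 0.50081334 -0.05192437  0.19376228] [-0.05805905 -0.1693029  -0.44434302] 2.75
617 [ 0.46406176 -0.06894774  0.11331707] 0.11404701193609637
-154.2181766352944 0.05701096263624722
```

View pics/w2.png

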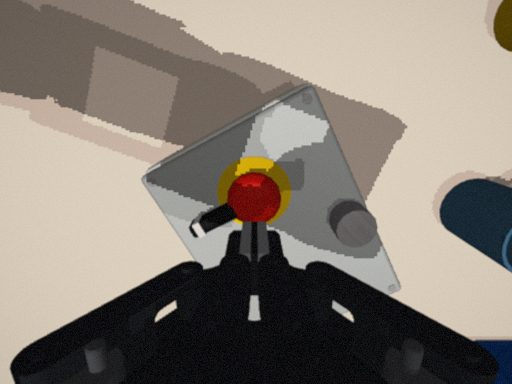

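Latched: the top is at 0.116 and the lever at about 207°, with its band at (200,228) and the area beside it towards green free. Next, go beside the lever and down to 14 mm above the lid.

Call:
{"op": "servo_tool", "data": {"series": "1 -0.02 -0.014 0 0 0 0; 1 -0.04 -0.028 0 0 0 0; 1 -0.048 -0.033 0 0 0 0; 1 -0.048 -0.033 0.01 0 0 0; 1 -0.048 -0.033 0.03 0 0 0; 1 -0.048 -0.033 0.045 0 0 0; 1 -0.048 -0.033 0.055 0 0 0; 1 -0.048 -0.033 0.062 0 0 0; 1 -0.048 -0.033 0.066 0 0 0; 1 -0.048 -0.033 0.066 0 0 0; 1 -0.048 -0.033 0.066 0 0 0"}}

```text
time_s: 3.67
eef_pos: [0.4684, -0.0999, 0.1285]
eef_rot: [0.0, 0.707, 0.707, 0.0]
wrist_force: [-0.2, 1.0, 0.5]
opening: 0.002
grasp_force: 0.0
```

Exactly as planned. Push gradually to about 0.55 rad.

Call:
{"op": "servo_tool", "data": {"series": "1 0.005 -0.001 0 0 0 0; 1 0.01 -0.002 0 0 0 0; 1 0.014 -0.003 0 0 0 0; 1 0.018 -0.004 0 0 0 0; 1 0.022 -0.005 0 0 0 0; 1 0.026 -0.006 0 0 0 0; 1 0.03 -0.007 0 0 0 0; 1 0.034 -0.008 0 0 0 0; 1 0.034 -0.008 0 0 0 0"}}

```text
time_s: 4.42
eef_pos: [0.4602, -0.0655, 0.1286]
eef_rot: [0.0, 0.707, 0.707, 0.0]
wrist_force: [-0.1, -2.6, 1.4]
opening: 0.001
grasp_force: 1.6
```

```bash
cat > m.py <<'E'
from h import *
import sys
a,X=cloud("wrist"); save(sys.argv[1],a)
meas(a,X); o=ctrl.get_obs(); print(o["eef_pos"],o["wrist_force"],o["time_s"])
E
python3 m.py w3.png
```

```text
red 4733 top z 0.1235 mid [ 0.5015 -0.0504  0.1224] mean [ 0.5007 -0.0491  0.1223] ext [0.037 0.038 0.006]
green 65 top z 0.1223 mid [ 0.4658 -0.049   0.1229] mean [ 0.4684 -0.0471  0.1214] ext [0.035 0.018 0.008]
lid z 0.08947350125168337
lid rect ((524.17919921875, -94.67573547363281), (162.71580505371094, 213.20394897460938), 27.678287506103516)
[ 0.46012642 -0.06582966  0.1284185 ] [ 1.65626159 -3.6285565  -0.01839111] 4.4667
```

View pics/w3.png

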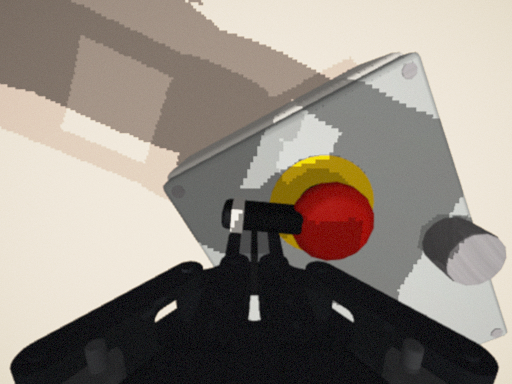

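The lever at (260,215) is turned about 0.5 rad clockwise and the head top is back at 0.1235, so the button has popped out. Nudge and hold, then retreat and lift.

Call:
{"op": "servo_tool", "data": {"series": "1 0.002 0 0 0 0 0; 1 0.002 0 0 0 0 0; 1 0.002 0 0 0 0 0; 1 -0.008 0.002 0 0 0 0; 1 -0.018 0.004 0 0 0 0; 1 -0.028 0.007 0 0 0 0; 1 -0.038 0.008 0 0 0 0; 1 -0.038 0.008 0 0 0 0; 1 -0.038 0.008 -0.02 0 0 0; 1 -0.038 0.008 -0.045 0 0 0; 1 -0.038 0.008 -0.065 0 0 0; 1 -0.038 0.008 -0.065 0 0 0"}}

```text
time_s: 5.47
eef_pos: [0.4701, -0.1051, 0.1973]
eef_rot: [0.003, 0.707, 0.707, 0.001]
wrist_force: [0.6, -0.9, 0.2]
opening: -0.006
grasp_force: 0.0
```

```bash
python3 m.py w4.png
```

```text
red 2627 top z 0.1241 mid [ 0.501  -0.0507  0.123 ] mean [ 0.5008 -0.0501  0.1228] ext [0.038 0.039 0.006]
green 506 top z 0.1078 mid [ 0.5029 -0.1135  0.1124] mean [ 0.5263 -0.1564  0.1071] ext [0.077 0.114 0.017]
lid z 0.08945639915752199
lid rect ((523.8895263671875, -95.28303527832031), (163.60479736328125, 213.49887084960938), 27.795530319213867)
[ 0.46925632 -0.10466325  0.19533317] [-0.40341542 -0.06803032 -0.20978875] 5.5167
```

View pics/w4.png

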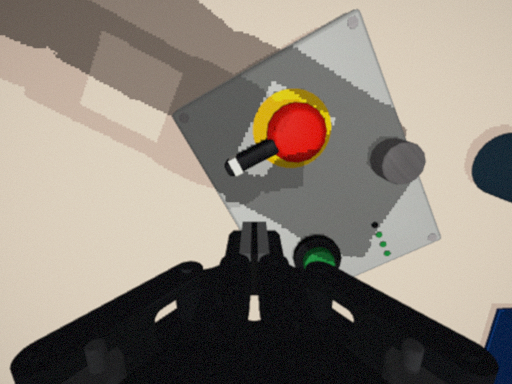

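The lever is back at rest (band at (235,167)) and the red top is at 0.124. Green is at (318,258) in the picture and at (0.528, -0.166) in the world by both geometry and the scene camera. Press it.

Call:
{"op": "servo_tool", "data": {"series": "1 -0.02 0.02 0 0 0 0; 1 -0.04 0.04 0 0 0 0; 1 -0.061 0.059 0 0 0 0; 1 -0.061 0.059 0.02 0 0 0; 1 -0.061 0.059 0.04 0 0 0; 1 -0.061 0.059 0.053 0 0 0; 1 -0.061 0.059 0.059 0 0 0; 1 -0.061 0.059 0.062 0 0 0; 1 -0.061 0.059 0.065 0 0 0; 1 -0.061 0.059 0.068 0 0 0; 1 -0.061 0.059 0.069 0 0 0; 1 -0.061 0.059 0.069 0 0 0"}}

```text
time_s: 6.52
eef_pos: [0.5271, -0.1649, 0.1268]
eef_rot: [0.0, 0.707, 0.707, -0.0]
wrist_force: [-9.1, 3.9, 17.3]
opening: -0.003
grasp_force: 8.4
```

17 N at 6 mm depth, so it is bottomed. Hold briefly and lift clear.

Call:
{"op": "servo_tool", "data": {"series": "1 0 0 0 0 0 0; 1 0 0 0 0 0 0; 1 0 0 -0.005 0 0 0; 1 0 0 -0.015 0 0 0; 1 0 0 -0.035 0 0 0; 1 0 0 -0.06 0 0 0; 1 0 0 -0.09 0 0 0; 1 0 0 -0.12 0 0 0; 1 0 0 -0.12 0 0 0; 1 0 0 -0.12 0 0 0; 1 0 0 -0.12 0 0 0"}}

```text
time_s: 7.43
eef_pos: [0.527, -0.1649, 0.2444]
eef_rot: [0.0, 0.707, 0.707, 0.0]
wrist_force: [0.2, 0.1, -1.3]
opening: 0.001
grasp_force: 0.0
```

Run:
```python
from h import *
for n in("wrist","scene"):
    a,X=cloud(n); save(n+"5.png",a); meas(a,X)
o=ctrl.get_obs(); print(o["eef_pos"],o["wrist_force"],o["time_s"])
```

```text
red 2048 top z 0.1241 mid [ 0.5017 -0.0514  0.1229] mean [ 0.5016 -0.0508  0.1228] ext [0.038 0.038 0.006]
green 792 top z 0.1083 mid [ 0.498  -0.1205  0.1141] mean [ 0.524  -0.1582  0.1082] ext [0.086 0.118 0.019]
lid z 0.08936602795413237
lid rect ((591.8536987304688, -80.54252624511719), (334.1207580566406, 221.00326538085938), 17.908920288085938)
red 75 top z 0.1257 mid [ 0.5036 -0.0476  0.1241] mean [ 0.5051 -0.0489  0.1241] ext [0.034 0.023 0.005]
green 181 top z 0.1085 mid [ 0.5296 -0.1689  0.1079] mean [ 0.5306 -0.1683  0.1074] ext [0.026 0.027 0.006]
lid z 0.08924638913529903
lid rect ((627.7847900390625, 80.49951171875), (625.1810302734375, 371.38873291015625), 87.49425506591797)
[ 0.526318   -0.16458086  0.2429636 ] [-0.83390506  0.6023907   0.45123317] 7.5333
```

View pics/wrist5.png

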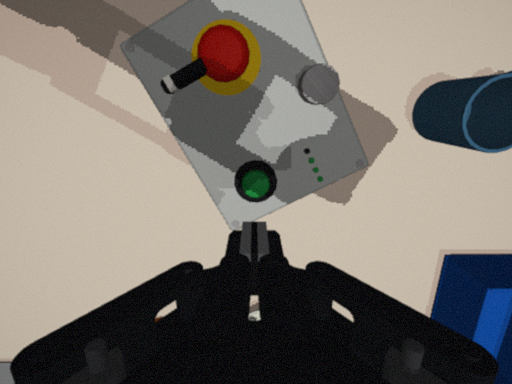

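Red at (223,53) is out, the lever is at rest, green at (257,183) is out, and the box and tin have not moved. Hand in.

```bash
python3 -c "
from bench import ctrl
print(ctrl.hand_in())"
```

```text
the job is handed in; nothing more can be done
None
```

The stop-button check is done and handed in: the red button latched, popped out when I turned the lever, and the green button was pressed fully and sprang back. At my last look, both buttons were out, the lever was at rest and the box hadn't moved; no verdict came back at hand-in.

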